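# Open the orange-tabbed blade case at the foam cutting bench

## Robot

A 6-joint arm with a two-finger parallel gripper is mounted at the origin on the work surface. World frame = base frame: x ahead of the robot, y to its left, z up, the work surface at z = 0. Lengths are in mm, angles in degrees, forces in N, time in s.
With the tool pointing down it reaches from about 300 to 850 mm from the base axis. Payload 4.2 kg.
Tool frame: the origin (TCP) lies on the mounting face of the last link; the fingertips stand 191 mm ahead of it and the grasp point (between the pads) lies 172 mm ahead of it; z points along the fingers, y is the direction in which the jaws open and shut (so a half turn about z gives the same grasp; the last joint's range is limited). The gripper opens to 91 mm and grips with 3 to 60 N. Pads are 32 mm wide; open, the fingers measure 118 mm over their backs; the gripper's body (76 mm by 178 mm) begins 60 mm behind the grasp point.
Start: joints at [64.63, 18.312, 89.639, -0, 72.044, -1.146], TCP at [235.928, 524.367, 404.776] pointing down, gripper open.
Joint ranges: [-177.97, 177.97], [-48.28, 115.42], [12.27, 149.76], [-77.06, 257.06], [2.81, 150.46], [-146.56, 146.56]. Speed limits (degrees/s): [147.25, 147.25, 180, 180, 180, 180].

## Interface

Orientations are given as [roll, pitch, yaw] about the fixed x, y, z axes, in that order (R = Rz(yaw) Ry(pitch) Rx(roll)).
In Python, from workcell import env gives the robot as it stands.
- The arm moves only by the shell command python3 -m handwheel 'ROWS' [FORCE]. ROWS is JSON, a list of rows, each an object with "gripper": the opening in per cent of the stroke, from 0 (shut) to 100 (fully open); "travel": the shift along the tool's x, y, z in m, a list of three; "twist": the turn about the tool's z in rad. In form: [{"gripper": gripper, "travel": [x, y, z], "twist": twist}, ...]. A call has 1 to 5 rows; each row shifts and turns the commanded pose from where the row before left it, along the tool's axes as they then stand; what a row does not reach is not made up. A row lasts 1/12 s, in which the tool goes at most 41.7 mm and 7.16 degrees, less where a joint would pass 70% of its speed; a pose out of reach is approached as far as the arm can. A call with a gripper value outside its range is refused whole. The fingers move at their own pace and stop on an object; FORCE is the grip in N (left out, the last holds). Time passes only in rows, so rows that do not move let the fingers close. It gives the time, the measured TCP pose, the force and the opening at its end, in the units of the state.
- env.state(): the state, without advancing time (a new reading comes with each control period).
- env.grab_frame(name): name is "scene" or "side" or "wrist"; returns a dict with "frame" (400x640x3 uint8, red, green, blue), "intrinsics" (3x3 intrinsics, pixels), "extrinsics" (4x4, takes a point from camera to world coordinates). Camera axes: x right, y down, z forward; pixel columns grow to the right and rows downward; lengths in mm; the calibration is good to about 2 mm. A picture is of the moment at which its call begins. There is no depth.
- env.job_done(): hands the job in, once; it reports no verdict.
Trained networks look in the newest picture that a camera, given by its name, has taken for a name from the list of things; names that differ only in an ending like _2 or _b are one class to them, and where a whole thing is asked for, a point or a joint stands for the part that bears it (a point fixed in the world has none). Each returns a list of dicts, best first, with "confidence" (0 to 1); they miss things now and then, are a little off and sometimes report something else, mostly with a low value. They report only what shows in the picture. A call takes as long as a camera call.
- env.trace(camera, thing): "pixels" (400x640 bool, what is visible of it) and "uv" ([column, row] in pixels, amid what is visible of it).
- env.pinpoint(camera, thing): "uv" ([column, row] in pixels: a listed point, or the origin of a listed thing).
The state is a dict: "time_s": time; "qpos": joint angles; "qvel": joint speeds; "effort": joint torques, N m; "ee_pos": TCP position; "ee_rot": TCP orientation; "force": force on the tool from outside, world axes, zero at the start; "torque": the same for the moment, N m; "gripper_width": finger opening in mm.
Only numpy, scipy, OpenCV 4.12 (cv2) and the standard library are available. Lean on these libraries where they do the work, as an engineer would, in place of code of your own. Each camera call takes 0.05 s, during which the arm holds its last target. There are 200 camera calls.

## Task

Open the blade case that has the orange release tab so that a spare saw blade can be taken out: press its tab down and, keeping it down, slide the cover fully open the way the arrow points, then let go and leave it open. Leave the case with the blue tab shut.

Things in the scene. Friction and masses are not known exactly. Their poses are not given: they have to be found in the camera images.
- case_orange: Case with the ORANGE tab: black box 180 x 84 x 50 mm high, fixed, level, yaw within 35 degrees of 0; origin: centre of underside. Its +x is the way the cover opens, as the white arrow on it shows; y across, z up. Grey cover, top at 50 mm, slides on rails. A catch holds it shut until the tab is pressed over 6 mm; it is clear after 20 mm of slide. Press first, then slide, holding the tab down.
- pad_orange (a point): Centre of the orange tab's flat thumb pad, on its top: 64 mm above the bench when up, 54 mm from the case's centre to -x when shut; axes as the case. Pad 42 mm (x) by 46 mm (y). At its +x edge a smooth ridge to push on, 8 mm thick, 46 mm across, 10 mm above the pad. Tab springs straight down 12 mm at most (1.6 N to start, 6.4 N at the bottom), rises when let go, slides with the cover.
- cover_orange (a joint): How far the cover with the orange tab has slid open, m: 0 shut (the start), 0.090 fully open at its end stop. Light friction, about 1.5 N; it stays where it is left. The part slid out hangs over the +x end of the case.
- cover_blue (a joint): The same for the second case, alike in all but its BLUE tab, which stands about 0.4 m to the left or right of the orange one: 0 shut (the start). It is to stay shut.

How it is judged (in metres and radians):
At the end, for the whole second after the job is handed in: The cover with the orange tab is at least 70 mm open (of 90), its tab is up again (pad within 4 mm of its raised height), and the cover with the blue tab is shut to within 10 mm (value of joint cover_orange above 0.07 m and value of joint cover_blue below 0.01 m and height (world z) of pad_orange above 0.06 m); the robot touches nothing.
It fails at once if the case with the blue tab is slid open by more than 10 mm (value of joint cover_blue above 0.01 m).
It also fails if it takes over 29 s, if anything falls off the work surface, if the arm or the gripper's body presses on something with over 40 N, if the wrist force passes 120 N, or if a joint passes its speed limit or range.

## Working session

There is one attempt and no reset: what is moved stays moved. The work goes in short steps, Python scripts to look and compute and a shell command to move; the robot and the scene stay as the last step left them, time stands still between calls to the robot, and variables do not carry over. Pictures are saved under pics/ and viewed, about 8 in all and at most 12, crops included, and the job is handed in when it is done.

```bash
mkdir -p pics
cat > h.py <<'E'
from workcell import env
import numpy as np, cv2
def ray(f,uv,z):
    K=np.array(f["intrinsics"]);T=np.array(f["extrinsics"])
    d=T[:3,:3]@np.linalg.solve(K,[uv[0],uv[1],1.]);o=T[:3,3]
    return o+d*(z-o[2])/d[2]
def proj(f,P):
    K=np.array(f["intrinsics"]);T=np.array(f["extrinsics"])
    c=(np.atleast_2d(P)-T[:3,3])@T[:3,:3];p=c@K.T
    return p[:,:2]/p[:,2:]
E
python3 - <<'E'
from h import *
s=env.state();print(s["ee_pos"],s["ee_rot"],s["gripper_width"],s["time_s"],s["force"])
ims=[]
for n in ["scene","side","wrist"]:
    f=env.grab_frame(n);ims.append(f["frame"])
    print(n,np.array(f["extrinsics"])[:3,3].round())
    for t,z in [("pad_orange",64),("case_orange",0)]:
        for r in env.pinpoint(n,t)[:2]: print(t,np.round(r["uv"],1),round(r["confidence"],2),ray(f,r["uv"],z).round(1))
    cv2.imwrite(f"pics/{n}0.png",f["frame"][:,:,::-1])
m=np.vstack([ims[0],ims[1]]);cv2.imwrite("pics/a.png",cv2.resize(m,(480,600),interpolation=cv2.INTER_AREA)[:,:,::-1])
E
```

```text
[235.87617373 524.19677334 403.9285065 ] [-1.79897855e+02 -1.54443923e-03  1.55774414e+02] 91.35325362626807 0.0 [ 0.19859799 -0.02912029 -0.55155053]
scene [1014.  232.  634.]
pad_orange [471.5 220.9] 0.57 [458.1 235.8  64. ]
case_orange [451.2 279.4] 0.98 [529.1 235.2   0. ]
side [354. 443. 620.]
pad_orange [301.9 318.3] 0.8 [468.3 232.7  64. ]
case_orange [270.3 326.4] 0.66 [521.6 235.3   0. ]
wrist [161. 558. 384.]
```

View pics/scene0.png

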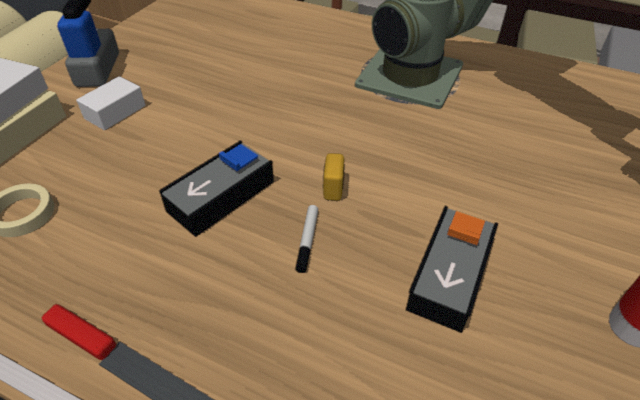

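View pics/side0.png

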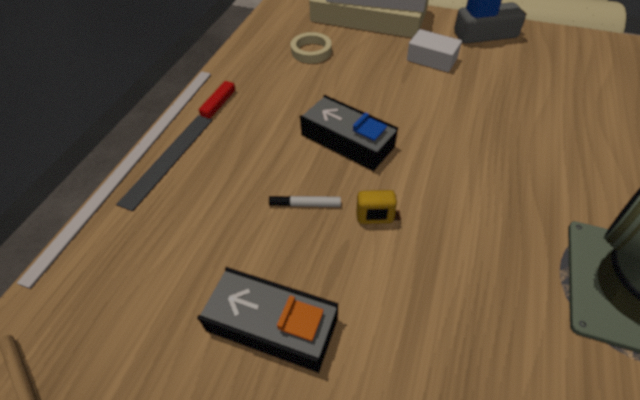

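The orange case is at the right of the scene view (pad about (466,228), arrow toward the camera). In the side view its pad is at (302,320). The blue case is well clear on the −y side. Next I fit the case pose.

Run:
```python
from h import *
from scipy.optimize import minimize
D=[]
for n in ["scene","side"]:
    f=env.grab_frame(n); r=env.trace(n,"case_orange"); print(n,[(round(a["confidence"],2),np.round(a["uv"])) for a in r][:3])
    h=cv2.cvtColor(f["frame"],cv2.COLOR_RGB2HSV)
    o=((h[...,0]>4)&(h[...,0]<13)&(h[...,1]>200)&(h[...,2]>120)).astype(np.uint8)
    c,l,st,ce=cv2.connectedComponentsWithStats(o)
    if r: D.append((f,r[0]["pixels"]))
    for i in range(1,c):
        if st[i,4]>150: print("orange",st[i],ce[i].round(1),ray(f,ce[i],66).round(1))
X=np.array([[x,y,z] for x in(-90,90) for y in(-42,42) for z in(0,50)]+[[x,y,64] for x in(-75,-33) for y in(-23,23)]+[[-37,y,74] for y in (-23,23)],float)
def cost(p,out=False):
    c,s=np.cos(p[2]),np.sin(p[2]);W=X@np.array([[c,s,0],[-s,c,0],[0,0,1]])+[p[0],p[1],0];v=[]
    for f,m in D:
        a=np.zeros((1600,2560),np.uint8);uv=proj(f,W)*4+1.5
        # union of box hull and tab hull
        cv2.fillConvexPoly(a,cv2.convexHull(uv[:8].round().astype(np.int32)),1)
        tab=np.vstack([uv[8:],proj(f,W[8:12]-[0,0,14])*4+1.5])
        cv2.fillConvexPoly(a,cv2.convexHull(tab.round().astype(np.int32)),1)
        M=cv2.resize(m.astype(np.uint8),(2560,1600),interpolation=cv2.INTER_NEAREST)
        v.append((a&M).sum()/(a|M).sum())
    return v if out else -sum(v)
best=None
for y0 in (-.3,0,.3):
    r=minimize(cost,[522,235,y0],method="Nelder-Mead",options=dict(initial_simplex=[[522,235,y0],[535,235,y0],[522,248,y0],[522,235,y0+.15]],xatol=.02,fatol=1e-4))
    if best is None or r.fun<best.fun: best=r
p=best.x;u=np.array([np.cos(p[2]),np.sin(p[2])])
print("case",p[:2].round(1),"yaw",np.degrees(p[2]).round(2),"iou",cost(p,True),"pad",(p[:2]-54*u).round(1))
for k in D:
    f=k[0]; print(proj(f,[*(p[:2]-54*u),64]))
```

```text
scene [(0.88, array([454., 273.]))]
orange [449 213  35  31 442] [465.9 227.6] [477.2 231.1  66. ]
side [(0.97, array([272., 317.])), (0.74, array([273., 314.]))]
case [520.9 230.8] yaw -1.08 iou [np.float64(0.9566254416961131), np.float64(0.9676334652533695)] pad [466.9 231.9]
[[467.65021399 223.97555634]]
[[303.05811198 318.04346851]]
```

```bash
R='{"gripper":0,"travel":[-0.0325,-0.0175,0],"twist":0}'
python3 -m handwheel '[{"gripper":0,"travel":[-0.0325,-0.0175,0],"twist":0},{"gripper":0,"travel":[-0.0325,-0.0175,0],"twist":0},{"gripper":0,"travel":[-0.0325,-0.0175,0],"twist":0},{"gripper":0,"travel":[-0.0325,-0.0175,0],"twist":0},{"gripper":0,"travel":[-0.0325,-0.0175,0],"twist":0}]' 20
python3 -m handwheel '[{"gripper":0,"travel":[-0.0325,-0.0175,0],"twist":0},{"gripper":0,"travel":[-0.0325,-0.0175,0],"twist":0},{"gripper":0,"travel":[-0.0325,-0.0175,0],"twist":0},{"gripper":0,"travel":[-0.0325,-0.0175,0],"twist":0},{"gripper":0,"travel":[-0.0325,-0.0175,0],"twist":0}]'
python3 -m handwheel '[{"gripper":0,"travel":[0,0,0],"twist":-0.1},{"gripper":0,"travel":[0,0,0],"twist":-0.1},{"gripper":0,"travel":[0,0,0],"twist":-0.1},{"gripper":0,"travel":[0,0,0],"twist":-0.1},{"gripper":0,"travel":[0,0,0],"twist":0}]'
```

```text
time_s: 1.07
ee_pos: [348.9, 376.5, 404.9]
ee_rot: [180.0, 0.0, 155.8]
force: [0.5, 0.3, 0.1]
gripper_width: 60.3
time_s: 1.48
ee_pos: [461.3, 229.8, 405.0]
ee_rot: [180.0, 0.0, 155.8]
force: [-0.5, 1.0, 0.3]
gripper_width: 27.5
time_s: 1.9
ee_pos: [460.6, 231.2, 404.8]
ee_rot: [180.0, 0.0, 178.8]
force: [0.2, -0.8, 0.2]
gripper_width: 0.1
```

```bash
python3 -m handwheel '[{"gripper":0,"travel":[0,0,0.03],"twist":0},{"gripper":0,"travel":[0,0,0.03],"twist":0},{"gripper":0,"travel":[0,0,0.03],"twist":0},{"gripper":0,"travel":[0,0,0.025],"twist":0},{"gripper":0,"travel":[0,0,0],"twist":0}]'
python3 - <<'E'
from h import *
ims=[]
for n,(u,v) in [("scene",(465,240)),("side",(295,310)),("wrist",(0,0))]:
    f=env.grab_frame(n);im=f["frame"][:,:,::-1].copy()
    if n!="wrist":
        for p in proj(f,[[466.9,231.9,64],[483,231.6,74]]): cv2.circle(im,tuple(p.round().astype(int)),1,(0,255,0),-1)
        im=im[v-75:v+75,u-100:u+100]
    ims.append(cv2.resize(im,(400,300) if n!="wrist" else (480,300),interpolation=cv2.INTER_CUBIC))
cv2.imwrite("pics/b.png",np.vstack([np.hstack(ims[:2]),np.pad(ims[2],((0,0),(0,320),(0,0)))]))
E
```

```text
time_s: 2.32
ee_pos: [458.9, 230.8, 285.4]
ee_rot: [-179.7, -0.5, 178.6]
force: [-0.6, 0.0, 0.0]
gripper_width: 0.4
```

View pics/b.png

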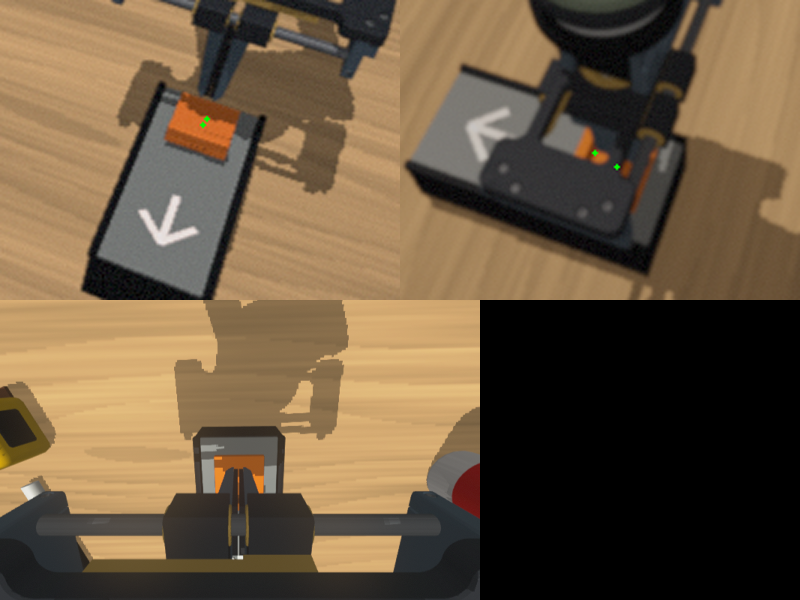

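Tips are centred laterally over the orange pad in the wrist view (pad at about (238,475)), behind the ridge. Next step: press.

```bash
python3 -m handwheel '[{"gripper":0,"travel":[0,0,0.015],"twist":0},{"gripper":0,"travel":[0,0,0.012],"twist":0},{"gripper":0,"travel":[0,0,0],"twist":0},{"gripper":0,"travel":[0,0,0],"twist":0}]'
python3 -m handwheel '[{"gripper":0,"travel":[0,0,0.004],"twist":0},{"gripper":0,"travel":[0,0,0.004],"twist":0},{"gripper":0,"travel":[0,0,0.003],"twist":0},{"gripper":0,"travel":[0,0,0],"twist":0},{"gripper":0,"travel":[0,0,0],"twist":0}]'
```

```text
time_s: 2.8
ee_pos: [461.0, 231.7, 264.2]
ee_rot: [179.9, 0.1, 178.7]
force: [-0.3, 1.4, 0.5]
gripper_width: 0.3
time_s: 3.22
ee_pos: [461.0, 231.7, 252.3]
ee_rot: [179.9, 0.1, 178.7]
force: [1.9, 0.9, 2.2]
gripper_width: 0.5
```

```bash
python3 -m handwheel '[{"gripper":0,"travel":[0,0,0.003],"twist":0},{"gripper":0,"travel":[0,0,0.003],"twist":0},{"gripper":0,"travel":[0,0,0.0015],"twist":0},{"gripper":0,"travel":[0,0,0],"twist":0},{"gripper":0,"travel":[0,0,0],"twist":0}]'
```

```text
time_s: 3.63
ee_pos: [461.0, 231.7, 244.6]
ee_rot: [179.9, 0.1, 178.7]
force: [2.4, 0.9, 5.7]
gripper_width: 0.4
```

```bash
python3 -m handwheel '[{"gripper":0,"travel":[-0.003,0,0],"twist":0},{"gripper":0,"travel":[-0.005,0,0],"twist":0},{"gripper":0,"travel":[-0.006,0,0],"twist":0},{"gripper":0,"travel":[-0.006,0,0],"twist":0},{"gripper":0,"travel":[0,0,0],"twist":0}]'
python3 -m handwheel '[{"gripper":0,"travel":[-0.005,0,0],"twist":0},{"gripper":0,"travel":[-0.005,0,0],"twist":0},{"gripper":0,"travel":[-0.005,0,0],"twist":0},{"gripper":0,"travel":[-0.005,0,0],"twist":0},{"gripper":0,"travel":[0,0,0],"twist":0}]'
```

```text
time_s: 4.05
ee_pos: [481.2, 231.3, 244.5]
ee_rot: [179.9, 0.0, 178.7]
force: [1.0, 2.7, 5.0]
gripper_width: 0.4
time_s: 4.47
ee_pos: [501.0, 231.0, 244.5]
ee_rot: [179.9, 0.0, 178.7]
force: [1.4, 2.5, 5.5]
gripper_width: 0.5
```

```bash
python3 -m handwheel '[{"gripper":0,"travel":[-0.007,0,0],"twist":0},{"gripper":0,"travel":[-0.007,0,0],"twist":0},{"gripper":0,"travel":[-0.007,0,0],"twist":0},{"gripper":0,"travel":[-0.007,0,0],"twist":0},{"gripper":0,"travel":[-0.007,0,0],"twist":0}]'
python3 -m handwheel '[{"gripper":0,"travel":[-0.004,0,0],"twist":0},{"gripper":0,"travel":[-0.004,0,0],"twist":0},{"gripper":0,"travel":[-0.004,0,0],"twist":0},{"gripper":0,"travel":[0,0,0],"twist":0},{"gripper":0,"travel":[0,0,0],"twist":0}]'
python3 - <<'E'
from h import *
ims=[]
for n,(u,v) in [("scene",(465,260)),("side",(280,310))]:
    f=env.grab_frame(n);im=f["frame"][:,:,::-1][v-75:v+75,u-100:u+100]
    ims.append(cv2.resize(im,(400,300),interpolation=cv2.INTER_CUBIC))
cv2.imwrite("pics/c.png",np.hstack(ims))
E
```

```text
time_s: 4.88
ee_pos: [535.2, 230.3, 244.4]
ee_rot: [179.9, -0.1, 178.7]
force: [-1.8, 3.3, 5.3]
gripper_width: 0.5
time_s: 5.3
ee_pos: [547.7, 230.1, 244.6]
ee_rot: [179.9, 0.0, 178.7]
force: [0.8, 2.6, 5.6]
gripper_width: 0.5
```

View pics/c.png

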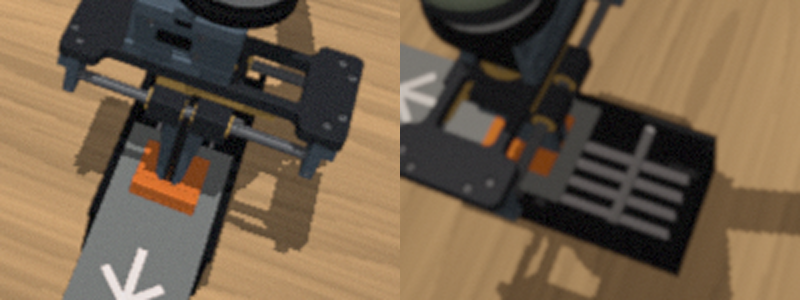

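The cover is sliding with the tab held down: blades show in the side view at about (640,180). I push on to the end stop.

```bash
python3 -m handwheel '[{"gripper":0,"travel":[-0.003,0,0],"twist":0},{"gripper":0,"travel":[-0.003,0,0],"twist":0},{"gripper":0,"travel":[0,0,0],"twist":0}]'
python3 -m handwheel '[{"gripper":0,"travel":[-0.003,0,0],"twist":0},{"gripper":0,"travel":[0,0,0],"twist":0}]'
```

```text
time_s: 5.65
ee_pos: [553.0, 229.8, 244.2]
ee_rot: [180.0, -0.1, 178.7]
force: [-1.5, 1.7, 5.4]
gripper_width: 0.1
time_s: 5.82
ee_pos: [555.5, 229.4, 243.9]
ee_rot: [-180.0, -0.2, 178.7]
force: [-2.4, 0.8, 6.0]
gripper_width: 0.0
```

```bash
python3 -m handwheel '[{"gripper":0,"travel":[-0.003,0,0],"twist":0},{"gripper":0,"travel":[0,0,0],"twist":0}]'
python3 -m handwheel '[{"gripper":0,"travel":[-0.002,0,0],"twist":0},{"gripper":0,"travel":[0,0,0],"twist":0}]'
```

```text
time_s: 5.98
ee_pos: [558.3, 229.1, 243.8]
ee_rot: [-179.9, -0.3, 178.7]
force: [-3.3, 1.0, 5.9]
gripper_width: 0.5
time_s: 6.15
ee_pos: [560.1, 229.0, 243.8]
ee_rot: [-179.9, -0.3, 178.7]
force: [-4.0, -0.8, 5.7]
gripper_width: 0.6
```

```bash
python3 -m handwheel '[{"gripper":0,"travel":[0,0,-0.01],"twist":0},{"gripper":0,"travel":[0,0,-0.015],"twist":0},{"gripper":0,"travel":[0,0,-0.03],"twist":0},{"gripper":0,"travel":[0,0,-0.04],"twist":0},{"gripper":0,"travel":[0,0,-0.04],"twist":0}]'
python3 -m handwheel '[{"gripper":0,"travel":[0.03,0,-0.03],"twist":0},{"gripper":0,"travel":[0.04,0,0],"twist":0},{"gripper":0,"travel":[0.04,0,0],"twist":0},{"gripper":0,"travel":[0.04,0,0],"twist":0},{"gripper":0,"travel":[0,0,0],"twist":0}]'
python3 - <<'E'
from h import *
for n in ["scene","side"]:
    f=env.grab_frame(n)
    for r in env.pinpoint(n,"pad_orange")[:2]: print(n,np.round(r["uv"],1),round(r["confidence"],2),ray(f,r["uv"],64).round(1))
    print("expect at 90 open",proj(f,[[556.9,230.2,64],[556.9,230.2,52]]).round(1).tolist())
    cv2.imwrite(f"pics/d_{n}.png",f["frame"][:,:,::-1])
a,b=[cv2.imread(f"pics/d_{n}.png") for n in("scene","side")]
cv2.imwrite("pics/d.png",np.hstack([a[80:380,130:530],b[80:380,150:550]]))
E
```

```text
time_s: 6.57
ee_pos: [560.9, 228.8, 379.6]
ee_rot: [-179.9, -0.2, 178.7]
force: [1.5, 1.0, 0.1]
gripper_width: 0.4
time_s: 6.98
ee_pos: [405.6, 231.3, 408.2]
ee_rot: [-179.8, -0.4, 178.8]
force: [-0.4, -0.9, -0.6]
gripper_width: 0.6
scene [452.2 264.6] 0.62 [552.5 229.8  64. ]
expect at 90 open [[451.7, 267.0], [450.1, 271.9]]
side [242.7 297.3] 0.9 [558.  230.4  64. ]
expect at 90 open [[243.5, 297.4], [244.8, 301.1]]
```

View pics/d.png

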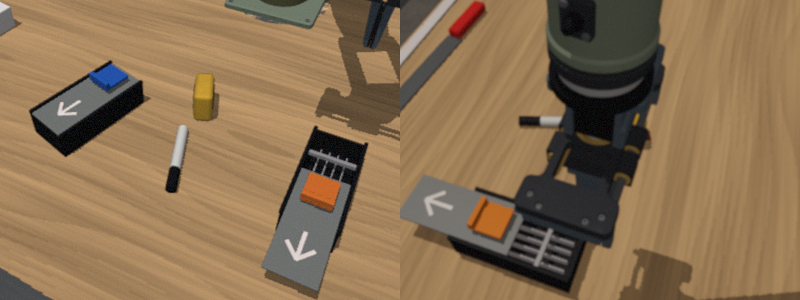

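The orange cover is fully open (pad at about (320,190) in the left crop, on the 90 mm prediction), its tab is up, and the blue case is still shut. The arm is clear of everything.

```bash
python3 -c "
from workcell import env
env.job_done();print(env.state()['force'])"
```

```text
the job is handed in; nothing more can be done
the job is handed in; nothing more can be done
```

The orange case is open and the job is handed in, at about 7 s of the 29 s allowed. With the gripper shut, I pressed the orange tab down about 10 mm (5–6 N). I held it down and pushed the cover along the arrow until the push force rose to about 4 N, then lifted straight up and backed away.

**Cover position:** the detected pad is within about 1 mm of the 90 mm open position in the side view. The scene view puts it about 4 mm short. Both are well past the 70 mm needed.

**Tab height:** in the side view it matches the raised position (64 mm). The scene view also looks raised, but that detection is a few pixels off.

**Other checks:** in the picture the blue case looks shut and unmoved, and the arm is clear with the wrist force near zero. No sharp force marked the end stop, so reaching it is inferred from the pictures and the slow rise in force. The hand-in gave no verdict.

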